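# Fit a notched sleeve on a gearbox shaft and start its check

### The arm

A 6-joint arm with a two-finger parallel gripper is mounted at the origin on the work surface. World frame = base frame: x ahead of the robot, y to its left, z up, the work surface at z = 0. Lengths are in m, angles in rad, forces in N, time in s.
With the tool pointing down it reaches from about 0.425 to 0.95 m from the base axis. Payload 3.5 kg.
Tool frame: the origin (TCP) lies at the very end of the fingers, on their centre line; the grasp point (between the pads) lies 19 mm behind it; z points along the fingers, y is the line along which they close (so a half turn about z gives the same grasp; the last joint's range is limited). The gripper opens to 85 mm and grips with 20 to 120 N. Pads are 22 mm wide; open, the fingers measure 114 mm over their backs; the gripper's body (76 mm by 85 mm) begins 54 mm behind the grasp point. The pads swing forward as they close: fully open they stand 13 mm farther back than shut.
Start: joints at [0.95, 0.286, 1.577, -0, 1.279, -0.15], TCP at [0.306, 0.602, 0.231] pointing down, gripper open.
Joint ranges: [-2.77, 2.77], [-0.9, 2.22], [0.21, 2.48], [-1.53, 4.67], [0.24, 2.81], [-2.84, 2.84]. Speed limits (rad/s): [2.79, 2.79, 3.14, 3.14, 3.14, 3.14].

### API

Orientations are given as a unit quaternion [x, y, z, w].
In Python, from plant import ctrl, probe_bus, read_camera, sign_off gives the robot as it stands (ctrl), with the cameras as plain functions, the readings (probe_bus) and the job as plain functions.
- The arm moves only by the shell command python3 inch.py 'ROWS' [FORCE]. ROWS is a JSON list of rows, 1 to 10 of them, each of 7 numbers: dx, dy, dz in m, then a rotation vector rx, ry, rz in rad, then the opening from 0.0 (shut) to 1.0 (fully open); each row is the pose to reach, as a shift and turn from the pose commanded when the command began, along the tool's axes at that moment; what a row does not reach only later rows make up. A row lasts 1/8 s, in which the tool goes at most 0.0625 m and 0.188 rad, less where a joint would pass 70% of its speed; a pose out of reach is approached as far as the arm can. The fingers move at their own pace and stop on an object; FORCE is the grip in N (left out, the last holds). Time passes only in rows, so rows that do not move let the fingers close. It prints the time, the measured TCP pose, the force, the opening and the grip force at its end.
- probe_bus.get_state(): the state, without advancing time (a new reading comes with each control period).
- read_camera(name): name is "scene" or "top"; returns a dict with "pixels" (420x560x3 uint8, red, green, blue), "camera_matrix" (3x3 intrinsics, pixels), "dist_coeffs" ([k1, k2, p1, p2, k3] as OpenCV has them; the pictures are not rectified), "xyz" and "orientation" of the camera in the world. Camera axes: x right, y down, z forward; pixel columns grow to the right and rows downward; lengths in m; the calibration is good to about 2 mm. A picture is of the moment at which its call begins. There is no depth.
- sign_off(): hands the job in; it is judged then, once.
The state is a dict: "time": time; "qpos": joint angles; "dq": joint speeds; "joint_efforts": joint torques, N m; "eef_pos": TCP position; "tcp_rot": TCP orientation; "contact_force": force on the tool from outside, world axes, zero at the start; "wrist_torque": the same for the moment, N m; "opening": opening from 0.0 (shut) to 1.0 (fully open); "finger_force": force on a finger pad.
Only numpy, scipy, OpenCV 4.12 (cv2) and the standard library are available. Lean on these libraries where they do the work, as an engineer would, in place of code of your own. Each camera call takes 0.05 s, during which the arm holds its last target. There are 200 camera calls.

### The job

Slide the orange sleeve, notches down, down over the upright shaft without letting it fall, and feel it round, pressing only gently, until its notches drop over the shaft's cross pin and it sits fully home on the flange, then let go of it. After that press the keys of the test box right down one at a time: first yellow, then white, then green. Leave the other things on the bench alone.

Things in the scene. Friction and masses are not known exactly. Their poses are not given: they have to be found in the camera images.
- sleeve: The orange aluminium sleeve, loose, 0.2 to 0.4 kg, standing upright on the bench: a tube 90 mm tall, 52 mm outside and 35 mm inside diameter (wall 8.5 mm). Its foot has four open notches 18 mm deep at 90 degree spacing, centred on its own +x, +y, -x and -y; they are 13 mm wide at the bore and about 23 mm at the outside. Origin: centre of the underside, z up along the tube.
- fixture: The fixed stand that holds the shaft: blue square plate 110 x 110 x 22 mm, on it a round dark hub (88 mm across) up to 46 mm and a 72 mm aluminium flange up to 60 mm. Origin: centre of its underside on the bench, z up. Its yaw tells nothing of the shaft's cross pin.
- seat (a point): Centre of the flange's top face, on the shaft's axis, 60 mm above the bench; the sleeve's origin is here when home. A brass cross pin, 7 mm thick and 50 mm long, passes through the shaft, its axis 9 mm and its top 12.5 mm above the flange. Its heading varies and is not measured: see it from above or find it by feel. The shaft turns only stiffly in the stand (1.5 N m).
- shaft_top (a point): Centre of the top end of the fixed-height steel shaft, 102 mm above the flange. Shaft diameter 32 mm, its last 12 mm tapering to 20 mm. A sleeve slid on rests on the cross pin, 12.5 mm above the flange, unless two facing notches stand over the pin within about 0.15 rad (half that if off-centre); turned at most a quarter turn it finds it and goes down.
- testbox: The fixed test box: grey case 130 x 190 x 45 mm with orange ends; three round keys stand in a row on the robot's side of its top, 55 mm apart, in an order that varies. Origin: centre of its underside on the bench, x across the case (away from the key row), y along the row.
- key_yellow (a joint): Travel of the yellow key in m: 0 up, 0.006 right down; springs back when released. It takes 1.5 N to start and 5 N to press right down.
- key_yellow_top (a point): Centre of the top of the yellow key's round cap (28 mm across, in a black 44 mm collar 12 mm high); 67 mm above the bench when up. It moves straight down with the key.
- key_white (a joint): Travel of the white key in m: 0 up, 0.006 right down; springs back when released. It takes 1.5 N to start and 5 N to press right down.
- key_white_top (a point): Centre of the top of the white key's round cap (28 mm across, in a black 44 mm collar 12 mm high); 67 mm above the bench when up. It moves straight down with the key.
- key_green (a joint): Travel of the green key in m: 0 up, 0.006 right down; springs back when released. It takes 1.5 N to start and 5 N to press right down.
- key_green_top (a point): Centre of the top of the green key's round cap (28 mm across, in a black 44 mm collar 12 mm high); 67 mm above the bench when up. It moves straight down with the key.
- grease_tub: Bystander: green tub with white lid, 70 mm across, 70 mm tall, loose. Origin: centre of its underside.
- wrench: Bystander: steel wrench lying flat, 190 mm long, loose. Origin under its middle, x along it.
- spacer: Bystander: short plain blue spacer ring without notches, 60 mm across, 45 mm tall, loose. Origin: centre of its underside.
- screwdriver: Bystander: screwdriver with red handle lying flat, 200 mm long, loose. Origin under its middle, x along it.

How it is judged:
On the way, in this order (a step that is already met when the one before it is completed fails the run):
1. the sleeve is fully home on the flange and let go (z of sleeve in the frame of seat below 0.004 m and horizontal distance between sleeve and seat below 0.004 m and angle between sleeve's own z axis and vertical below 0.06 rad and contact force between sleeve and the fingers below 0.1 N), for 0.2 s.
2. the yellow key is pressed right down, the others up (value of joint key_yellow above 0.0045 m and value of joint each of key_white, key_green below 0.002 m), for 0.05 s.
3. the white key is pressed right down, the others up (value of joint key_white above 0.0045 m and value of joint each of key_yellow, key_green below 0.002 m), for 0.05 s.
4. the green key is pressed right down, the others up (value of joint key_green above 0.0045 m and value of joint each of key_yellow, key_white below 0.002 m), for 0.05 s.
At the end, for the whole second after the job is handed in: The sleeve stands on the flange around the shaft, its origin less than 4 mm above the seat and less than 4 mm off its axis, tilted less than 0.06 rad, at rest and not held; all three keys are up again (under 2 mm) (all of step 1 and linear speed of sleeve below 0.02 m/s and value of joint each of key_yellow, key_white, key_green below 0.002 m); the robot touches nothing.
It fails at once if a key is pressed while the sleeve is not home (value of joint any of key_yellow, key_white, key_green above 0.0045 m and not (z of sleeve in the frame of seat below 0.004 m and horizontal distance between sleeve and seat below 0.004 m)).
It fails at once if two keys are pressed at once (value of joint each of key_yellow, key_white above 0.003 m or value of joint each of key_white, key_green above 0.003 m or value of joint each of key_yellow, key_green above 0.003 m).
It fails at once if the sleeve is forced or slammed against the shaft or its flange (over 110 N) (contact force between sleeve and fixture above 110 N).
It fails at once if the sleeve is let fall down the shaft (faster than 0.7 m/s; slipping off the pin is slower) (linear speed of sleeve above 0.7 m/s and horizontal distance between sleeve and seat below 0.012 m and z of sleeve in the frame of seat below 0.1 m).
It fails at once if a bystander is moved by more than 30 mm (distance of any of grease_tub, wrench, spacer, screwdriver from where it was at the start of the episode above 0.03 m).
It also fails if it takes over 61 s, if anything falls off the work surface, if the arm or the gripper's body presses on something with over 40 N, if the wrist force passes 120 N, or if a joint passes its speed limit or range.

## Working session

There is one attempt and no reset: what is moved stays moved. The work goes in short steps, Python scripts to look and compute and a shell command to move; the robot and the scene stay as the last step left them, time stands still between calls to the robot, and variables do not carry over. Pictures are saved under pics/ and viewed, at most 10 in all, crops included, and the job is handed in when it is done.

```bash
ls; mkdir -p pics
cat > h.py <<'E'
import numpy as np, cv2
from scipy.spatial.transform import Rotation as R
from plant import ctrl, probe_bus, read_camera, sign_off
def shot(name,fn=None):
    c=read_camera(name); 
    if fn: cv2.imwrite('pics/'+fn,c['pixels'][:,:,::-1])
    return c
def ray(c,uv):
    p=cv2.undistortPoints(np.array(uv,float).reshape(-1,1,2),np.array(c['camera_matrix']),np.array(c['dist_coeffs'])).reshape(-1,2)
    d=np.c_[p,np.ones(len(p))]@R.from_quat(c['orientation']).as_matrix().T
    return np.array(c['xyz']),d
def onz(c,uv,z):
    o,d=ray(c,uv); return o+d*((z-o[2])/d[:,2])[:,None]
E
python3 - <<'E'
from h import *
import pickle
for n in('scene','top'):
    c=shot(n,n+'0.png'); pickle.dump(c,open(n+'0.pkl','wb')); print(n,c['xyz'],R.from_quat(c['orientation']).as_matrix().round(3).tolist(),np.array(c['camera_matrix']).tolist())
print(probe_bus.get_state())
E
```

```text
inch.py
pics
plant.py
scene [1.03913405 0.77528305 0.9928149 ] [[-0.87, 0.343, -0.355], [0.493, 0.623, -0.607], [0.012, -0.703, -0.711]] [[460.29502153882066, 0.0, 284.7769562386535], [0.0, 460.29502153882066, 212.81608259854985], [0.0, 0.0, 1.0]]
top [0.50759663 0.03613986 1.20236888] [[0.009, -0.998, 0.061], [-1.0, -0.011, -0.022], [0.023, -0.061, -0.998]] [[510.1012745451628, 0.0, 290.14416692476703], [0.0, 510.1012745451628, 209.1906888716611], [0.0, 0.0, 1.0]]
{'time': 0.1, 'qpos': array([ 9.49993217e-01,  2.87098619e-01,  1.57800917e+00,  1.84661025e-05,
        1.27862998e+00, -1.49998513e-01]), 'dq': array([ 0.00035582, -0.00193362, -0.00257379,  0.00182261,  0.00227396,
        0.00024112]), 'joint_efforts': array([ 1.51076460e-03, -4.07293797e+01, -2.93700475e+01, -1.37471329e-04,
        3.39698017e-03, -9.29788854e-06]), 'eef_pos': array([0.30580357, 0.60109235, 0.23008275]), 'tcp_rot': array([ 2.33236668e-01,  9.72419409e-01, -9.90559169e-04, -4.11397281e-04]), 'contact_force': array([-0.26315516,  0.64957322, -0.25905546]), 'wrist_torque': array([ 0.01118041,  0.01103958, -0.02574169]), 'finger_force': 0.0, 'opening': 0.999419090593753}
```

View pics/scene0.png

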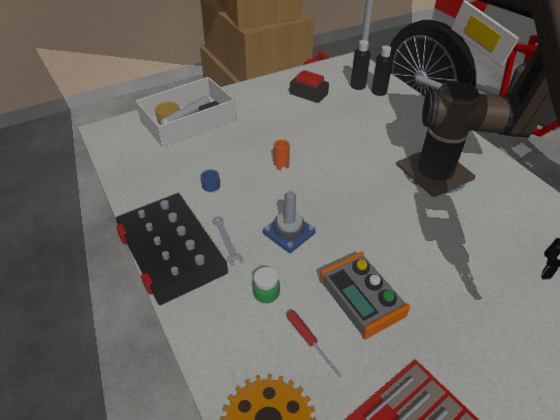

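View pics/top0.png

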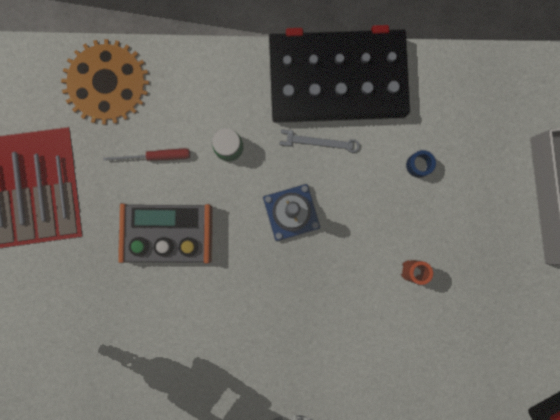

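The scene view shows the sleeve at (282,154), the shaft top at (290,195) and the keys at (362,265), (375,281) and (389,297). In the top view the sleeve is at (420,272), the shaft top at (293,208), and green, white and yellow at (138,246), (163,247) and (188,247). Next I'll measure these, with a zoomed composite.

Run:
```python
from h import *
import pickle
S=pickle.load(open('scene0.pkl','rb'));T=pickle.load(open('top0.pkl','rb'))
def crop(c,x,y,w=66,h=50): return cv2.resize(c['pixels'][y-h//2:y+h//2,x-w//2:x+w//2,::-1],(396,298),interpolation=cv2.INTER_CUBIC)
cv2.imwrite('pics/z0.png',np.vstack([np.hstack([crop(T,420,270),crop(T,292,210)]),np.hstack([crop(S,282,154),crop(S,289,220)])]))
def tri(ut,us):
    o1,d1=ray(T,[ut]);o2,d2=ray(S,[us]);d1=d1[0];d2=d2[0]
    s=np.linalg.lstsq(np.c_[d1,-d2],o2-o1,rcond=None)[0]
    a=o1+s[0]*d1;b=o2+s[1]*d2
    return ((a+b)/2).round(4),np.linalg.norm(a-b).round(4)
def blob(c,lo,hi,box):
    x0,y0,x1,y1=box
    hs=cv2.cvtColor(np.ascontiguousarray(c['pixels'][y0:y1,x0:x1]),cv2.COLOR_RGB2HSV)
    m=cv2.inRange(hs,np.array(lo),np.array(hi)); n,l,st,ce=cv2.connectedComponentsWithStats(m)
    i=1+st[1:,4].argmax(); return ce[i]+[x0,y0],st[i].tolist()
for k,lo,hi,bt,bs in [('yellow',(18,120,60),(35,255,255),(175,233,202,262),(350,255,373,277)),
  ('white',(0,0,120),(180,70,255),(151,235,176,260),(367,272,383,290)),
  ('green',(45,100,40),(85,255,255),(124,233,152,260),(380,287,398,306))]:
    a,sa=blob(T,lo,hi,bt);b,sb=blob(S,lo,hi,bs);print(k,a,sa,b,sb,tri(a,b))
    print(onz(T,[a],.067),onz(S,[b],.067))
```

```text
yellow [186.78070175 246.52631579] [6, 8, 13, 12, 114] [361.4494382  264.46067416] [7, 5, 10, 10, 89] (array([0.4932, 0.2385, 0.0624]), np.float64(0.0024))
[[0.49236893 0.23842531 0.067     ]] [[0.49694247 0.24053023 0.067     ]]
white [161.72164948 246.19587629] [6, 6, 11, 11, 97] [374.63529412 279.4       ] [3, 3, 10, 10, 85] (array([0.4933, 0.2937, 0.0634]), np.float64(0.0017))
[[0.49262991 0.2933971  0.067     ]] [[0.49613459 0.29509058 0.067     ]]
green [136.51282051 246.30769231] [9, 9, 8, 10, 39] [388.09345794 295.53271028] [3, 3, 12, 12, 107] (array([0.493 , 0.3487, 0.0626]), np.float64(0.003))
[[0.49192225 0.34849013 0.067     ]] [[0.49695146 0.34998346 0.067     ]]
```

View pics/z0.png

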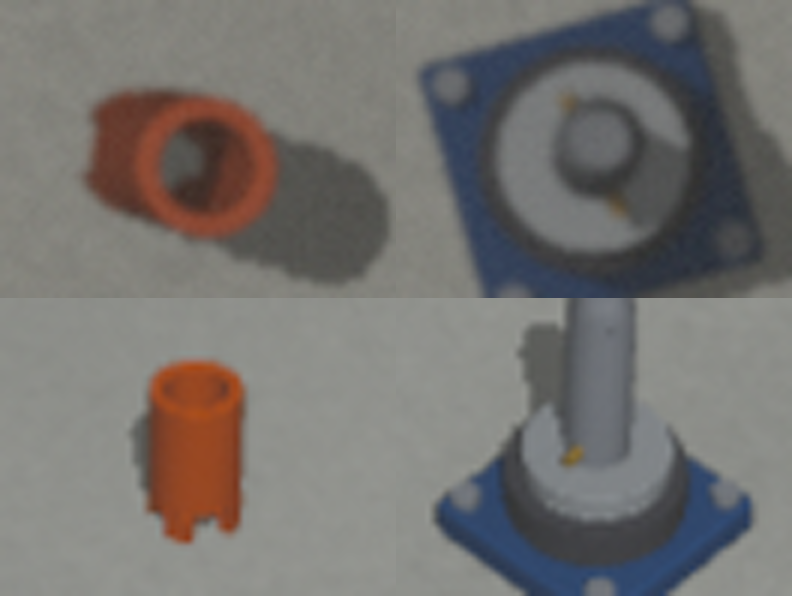

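The zoom shows the sleeve rim (top view ≈ (421,272)), two feet with a notch between them facing the scene camera, and brass pin ends at about (287.3,201.6) and (295.5,219.2) in the top view.

```bash
cat > m.py <<'E'
from h import *
import pickle
S=pickle.load(open('scene0.pkl','rb'));T=pickle.load(open('top0.pkl','rb'))
def tri(ut,us):
    o1,d1=ray(T,[ut]);o2,d2=ray(S,[us]);d1=d1[0];d2=d2[0]
    s=np.linalg.lstsq(np.c_[d1,-d2],o2-o1,rcond=None)[0]
    a=o1+s[0]*d1;b=o2+s[1]*d2
    return ((a+b)/2).round(4),np.linalg.norm(a-b).round(4)
E
python3 - <<'E'
from m import *
f=lambda o,p:[[o[0]+(x+.5)/6-.5,o[1]+(y+.5)/5.96-.5] for x,y in p]
ct=f((387,245),[(206,167)]);cs=f((249,129),[(196.5,91.5)])
print('rim',tri(ct[0],cs[0]),onz(T,ct,.09),onz(S,cs,.09))
# rim measured from the mask contour, both views: silhouette extents as check
fl=f((259,185),[(594-396,156.5)]);fls=f((256,195),[(597-396,450-298)])
print('flange',tri(fl[0],fls[0]),onz(T,fl,.06),onz(S,fls,.06))
st=f((259,185),[(598-396,142)]);print('shaft top',onz(T,st,.15))
p=onz(T,f((259,185),[(568-396,102),(618-396,208)]),.069);print('pin',p,p.mean(0),np.arctan2(*(p[1]-p[0])[[1,0]])%np.pi)
c=onz(T,ct,.09)[0]
for z,pts in((0.,[(165,237),(192,243),(220,232),(240,226)]),):
    q=onz(S,f((249,129),pts),z); print(q); 
    for cc in (c,onz(S,cs,.09)[0]): d=q-cc;print(np.arctan2(d[:,1],d[:,0]),np.hypot(d[:,0],d[:,1]))
q=onz(T,f((387,245),[(92,110),(90,180)]),0.);d=q-c;print(q,np.arctan2(d[:,1],d[:,0]),np.hypot(d[:,0],d[:,1]))
b=np.asarray(S['pixels'][150:175,265:300]).astype(int)
hs=cv2.cvtColor(S['pixels'],cv2.COLOR_RGB2HSV);m=cv2.inRange(hs,(3,150,60),(18,255,255))
for r in range(158,174):print(r,''.join('#' if v else '.' for v in m[r,268:296]))
E
```

```text
rim (array([ 0.4415, -0.276 ,  0.0886]), np.float64(0.0024)) [[ 0.44061681 -0.27493179  0.09      ]] [[ 0.44332126 -0.27522624  0.09      ]]
flange (array([0.575 , 0.0068, 0.0569]), np.float64(0.0017)) [[0.57417138 0.00741017 0.06      ]] [[0.5772282  0.00883681 0.06      ]]
shaft top [[0.57398005 0.00834038 0.15      ]]
pin [[ 0.59395439  0.01748035  0.069     ]
 [ 0.55448888 -0.00143808  0.069     ]] [0.57422164 0.00802113 0.069     ] 0.4470047057785962
[[ 4.65694706e-01 -2.70006755e-01  0.00000000e+00]
 [ 4.55007610e-01 -2.58164949e-01  0.00000000e+00]
 [ 4.36530723e-01 -2.59046590e-01  1.11022302e-16]
 [ 4.24046515e-01 -2.58256333e-01  0.00000000e+00]]
[0.19392151 0.86150944 1.82256404 2.35303119] [0.02555694 0.02209575 0.01640231 0.02350841]
[0.22919005 0.97023393 1.96816622 2.41970027] [0.0229742  0.0206799  0.01754686 0.02568061]
[[ 0.45720873 -0.25529965  0.        ]
 [ 0.42969867 -0.25437503  0.        ]] [0.86912993 2.05902988] [0.02570433 0.0232763 ]
158 .......##############.......
159 .......##############.......
160 .......##############.......
161 .......##############.......
162 .......##############.......
163 .......##############.......
164 .......##############.......
165 ........########.####.......
166 .........####.....###.......
167 .........####.....##........
168 .........####...............
169 ...........##...............
170 ............................
171 ............................
172 ............................
173 ............................
```

```bash
cat > go.py <<'E'
import sys
from h import *
# usage: go.py x y z az_of_tool_y -> shift and turn in present tool axes
x,y,z,a=map(float,sys.argv[1:5]); s=probe_bus.get_state(); Rm=R.from_quat(s['tcp_rot'])
Y=[np.cos(a),np.sin(a),0];Z=[0,0,-1];X=np.cross(Y,Z)
Rt=R.from_matrix(np.c_[X,Y,Z])
print((Rm.inv().apply(np.array([x,y,z])-s['eef_pos'])).round(4),(Rm.inv()*Rt).as_rotvec().round(3),'t',s['time'],'q',s['qpos'].round(2),'F',s['contact_force'].round(1),'p',s['eef_pos'].round(4),'op',round(s['opening'],3),s['finger_force'])
E
python3 go.py .5 .1 .23 -0.3; python3 go.py .442 -.275 .2 -1.57
```

```text
[-0.4004 -0.3585  0.0007] [-2.0e-03  1.0e-03  1.4e+00] t 0.1 q [ 0.95  0.29  1.58  0.    1.28 -0.15] F [-0.3  0.6 -0.3] p [0.3058 0.6011 0.2301] op 0.999 0.0
[-0.5188 -0.7189  0.0314] [-1.00e-03  3.00e-03  2.67e+00] t 0.1 q [ 0.95  0.29  1.58  0.    1.28 -0.15] F [-0.3  0.6 -0.3] p [0.3058 0.6011 0.2301] op 0.999 0.0
```

```bash
python3 inch.py '[[-0.044,-0.04,0,0,0,0.155,1],[-0.089,-0.08,0,0,0,0.31,1],[-0.133,-0.12,0,0,0,0.465,1],[-0.178,-0.16,0,0,0,0.62,1],[-0.222,-0.2,0,0,0,0.775,1],[-0.267,-0.24,0,0,0,0.93,1],[-0.311,-0.28,0,0,0,1.085,1],[-0.356,-0.32,0,0,0,1.24,1],[-0.4,-0.358,0,0,0,1.4,1],[-0.4,-0.358,0,0,0,1.4,1]]' 30; python3 go.py .442 -.275 .12 -1.57
```

```text
time: 1.35
eef_pos: [0.5011, 0.0978, 0.2309]
tcp_rot: [0.807, 0.591, -0.0, 0.0]
contact_force: [0.2, 1.4, -0.1]
opening: 0.997
finger_force: 0.0
[-0.3731  0.0561  0.1112] [0.000e+00 1.000e-03 1.264e+00] t 1.35 q [-0.01 -0.08  1.97 -0.    1.25  0.3 ] F [ 0.2  1.4 -0.1] p [0.5011 0.0978 0.2309] op 0.997 0.0
```

```bash
python3 inch.py '[[-0.055,0.008,0,0,0,0.16,1],[-0.11,0.016,0,0,0,0.32,1],[-0.165,0.024,0,0,0,0.48,1],[-0.22,0.033,0.02,0,0,0.64,1],[-0.275,0.041,0.05,0,0,0.8,1],[-0.33,0.049,0.08,0,0,0.96,1],[-0.373,0.056,0.11,0,0,1.12,1],[-0.373,0.056,0.111,0,0,1.264,1],[-0.373,0.056,0.111,0,0,1.264,1]]'; python3 go.py .442 -.275 .057 -1.57
python3 - <<'E'
from h import *
a=shot('top')['pixels'][230:310,370:470,::-1];b=shot('scene')['pixels'][110:190,230:330,::-1]
cv2.imwrite('pics/z1.png',cv2.resize(np.hstack([a,b]),None,fx=4,fy=4,interpolation=2))
E
```

```text
time: 2.48
eef_pos: [0.4433, -0.271, 0.1194]
tcp_rot: [1.0, 0.005, -0.001, -0.001]
contact_force: [0.8, 0.4, -0.6]
opening: 0.998
finger_force: 0.0
[-0.0012  0.0041  0.0624] [-0.002  0.001  0.008] t 2.475 q [-0.74  0.07  2.04  0.    1.03  0.82] F [ 0.8  0.4 -0.6] p [ 0.4433 -0.271   0.1194] op 0.998 0.0
```

View pics/z1.png

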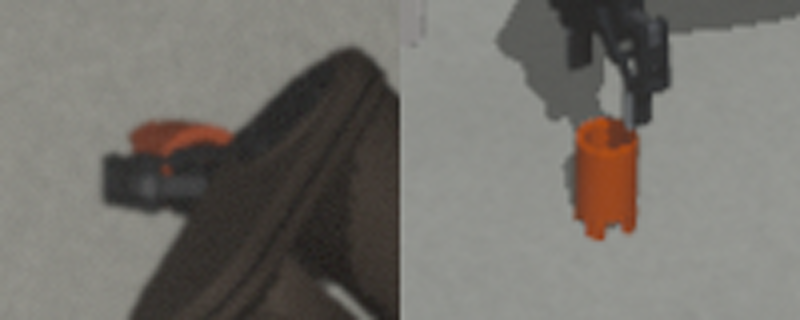

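The fingers straddle the rim in both views (rim ≈ (421,272) top). I'll descend and grip.

```bash
python3 inch.py '[[-0.001,0.004,0.02,0,0,0,1],[-0.001,0.004,0.04,0,0,0,1],[-0.001,0.004,0.062,0,0,0,1],[-0.001,0.004,0.062,0,0,0,1],[-0.001,0.004,0.062,0,0,0,0],[-0.001,0.004,0.062,0,0,0,0],[-0.001,0.004,0.062,0,0,0,0],[-0.001,0.004,0.062,0,0,0,0],[-0.001,0.004,0.062,0,0,0,0]]' 40; python3 go.py .442 -.275 .057 -1.57
```

```text
time: 3.7
eef_pos: [0.4434, -0.2762, 0.0601]
tcp_rot: [1.0, 0.003, 0.001, 0.0]
contact_force: [-0.3, 2.3, 6.7]
opening: 0.599
finger_force: 41.8
[-0.0014 -0.0012  0.0031] [ 0.001 -0.002  0.006] t 3.7 q [-0.75  0.17  2.07  0.    0.91  0.81] F [-0.3  2.3  6.7] p [ 0.4434 -0.2762  0.0601] op 0.599 41.78908126428723
```

```bash
python3 inch.py '[[0,0,-0.02,0,0,0,0],[0,0,-0.06,0,0,0,0],[0,0,-0.11,0,0,0,0],[0,0,-0.16,0,0,0,0],[0,0,-0.2,0,0,0,0],[0,0,-0.2,0,0,0,0]]' 40; python3 go.py .5766 .0088 .255 -.932
```

```text
time: 4.45
eef_pos: [0.4438, -0.277, 0.2617]
tcp_rot: [1.0, 0.003, 0.003, 0.003]
contact_force: [0.3, -0.3, -4.6]
opening: 0.596
finger_force: 43.1
[ 0.1348 -0.285   0.0059] [ 0.007 -0.004 -0.632] t 4.45 q [-0.75 -0.08  1.92 -0.    1.3   0.81] F [ 0.3 -0.3 -4.6] p [ 0.4438 -0.277   0.2617] op 0.596 43.14508656039834
```

```bash
python3 inch.py '[[0.019,-0.041,0,0,0,-0.09,0],[0.038,-0.081,0,0,0,-0.18,0],[0.058,-0.122,0,0,0,-0.27,0],[0.077,-0.163,0,0,0,-0.36,0],[0.096,-0.204,0,0,0,-0.45,0],[0.115,-0.244,0,0,0,-0.54,0],[0.135,-0.285,0,0,0,-0.632,0],[0.135,-0.285,0,0,0,-0.632,0],[0.135,-0.285,0,0,0,-0.632,0]]' 40; python3 go.py .5766 .0088 .255 -.932
python3 - <<'E'
from h import *
import pickle
T=shot('top');S=shot('scene');pickle.dump((T,S),open('p2.pkl','wb'))
a=T['pixels'][170:250,245:345,::-1];b=S['pixels'][140:220,240:340,::-1]
cv2.imwrite('pics/z2.png',cv2.resize(np.hstack([a,b]),None,fx=4,fy=4,interpolation=2))
E
```

```text
time: 5.58
eef_pos: [0.5742, 0.0101, 0.2551]
tcp_rot: [0.949, 0.314, -0.002, -0.001]
contact_force: [0.8, -0.2, -3.6]
opening: 0.6
finger_force: 43.4
[0.0011 0.0024 0.0001] [-0.003  0.004  0.   ] t 5.575 q [-0.16  0.05  1.8  -0.    1.3   0.77] F [ 0.8 -0.2 -3.6] p [0.5742 0.0101 0.2551] op 0.6 43.42213360592723
```

View pics/z2.png

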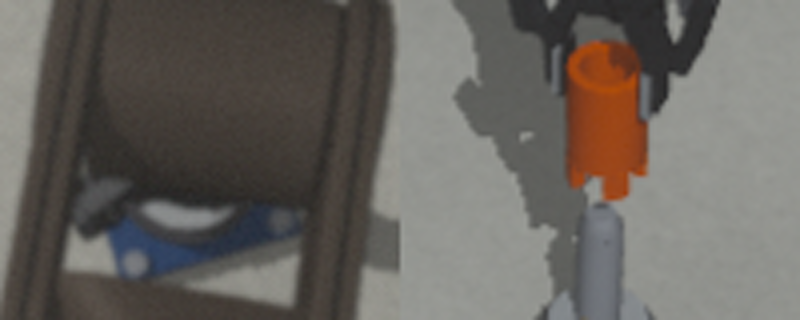

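The scene view shows the sleeve clear above the shaft (rim ≈ (291,157)), its column about 1.6 px right of the shaft's, which agrees with the 2.7 mm position residual. I'll correct it and measure again.

```bash
python3 inch.py '[[0.001,0.0025,0,-0.003,0.004,0,0],[0.001,0.0025,0,-0.003,0.004,0,0],[0.001,0.0025,0,-0.003,0.004,0,0]]' 40
cat > chk.py <<'E'
from h import *
import pickle
S=shot('scene');pickle.dump(S,open('p3.pkl','wb'))
hs=cv2.cvtColor(S['pixels'],cv2.COLOR_RGB2HSV);m=cv2.inRange(hs,(3,130,40),(18,255,255));m[:,:270]=0;m[:,320:]=0;m[250:]=0
ys=np.nonzero(m.any(1))[0];print('rows',ys.min(),ys.max())
for y in range(ys.min(),ys.max()+1,2):
    x=np.nonzero(m[y])[0];print(y,x.min(),x.max(),(x.min()+x.max())/2,''.join('#' if v else '.' for v in m[y,275:310]))
E
python3 chk.py
python3 - <<'E'
import pickle;from h import *
S=pickle.load(open('scene0.pkl','rb'));g=cv2.cvtColor(S['pixels'],cv2.COLOR_RGB2GRAY).astype(int)
for y in range(188,226,3):print(y,g[y,278:302])
E
```

```text
time: 6.05
eef_pos: [0.5779, 0.0082, 0.2585]
tcp_rot: [0.95, 0.314, 0.003, 0.001]
contact_force: [0.1, 0.4, -3.9]
opening: 0.602
finger_force: 43.4
rows 0 189
0 270 294 282.0 ###....####.###..###...............
2 270 300 285.0 ##....####.####.####.....#.........
4 270 299 284.5 ##.#.#####.#.###.#....#.#..........
6 270 300 285.0 .#...#.###...####.#..##..#.........
8 270 299 284.5 #..#...###....#.#.#.....#..........
10 270 299 284.5 #.....#########.#...#.#.#..........
12 270 301 285.5 .....###.##.###.....#..#..#........
14 270 306 288.0 #.....####.##.##.###......#....#...
16 270 309 289.5 .##..#####.####........#..##..#.###
18 270 308 289.0 ##....#####.##...##...##...##...##.
20 270 312 291.0 ##..#.#############.##.#...#..#...#
22 270 312 291.0 ##...#.#.#.#.##.....########..##..#
24 270 312 291.0 .##....#.#.#...#..###.##.##......#.
26 270 312 291.0 #.#.#.#.....###...#.##..#.##.....#.
28 270 312 291.0 .#.###.###..##.#..##..##.###...#...
30 271 311 291.0 ##..##.####..###..#..##..#.#..#..##
32 270 310 290.0 #...####.#.#####.......##.#.#.##.##
34 270 308 289.0 .#..#..#..##...#......#.###.
[... 1294 characters left out ...]
136 139]
218 [131 131 131 131 131 111  90  93 101 107 111 112 111 110 108 103  91 122
 131 131 131 131 132 118]
221 [131 130 129 129 130 113 100 110 104 106 111 111 111 109 105  98 106 126
 131 131 132 131 132 130]
224 [104 125 131 131 131 130 128 130 132 131 128 128 129 131 131 132 131 131
 132 132 131 131 124  96]Traceback (most recent call last):
  File "chk.py", line 7, in <module>
    x=np.nonzero(m[y])[0];print(y,x.min(),x.max(),(x.min()+x.max())/2,''.join('#' if v else '.' for v in m[y,275:310]))
                                  ~~~~~^^
    return umr_minimum(a, axis, None, out, keepdims, initial, where)
ValueError: zero-size array to reduction operation minimum which has no identity
```

```bash
cat > chk.py <<'E'
from h import *
import pickle,sys
S=shot('scene') if len(sys.argv)<2 else pickle.load(open('p3.pkl','rb'));pickle.dump(S,open('p3.pkl','wb'))
hs=cv2.cvtColor(S['pixels'],cv2.COLOR_RGB2HSV);m=cv2.inRange(hs,(3,150,60),(18,255,255));m[:140]=0;m[:,:270]=0;m[:,320:]=0;m[250:]=0
ys=np.nonzero(m.any(1))[0]
for y in range(ys.min(),ys.max()+1,2):
    x=np.nonzero(m[y])[0]
    if len(x):print(y,(x.min()+x.max())/2,''.join('#' if v else '.' for v in m[y,275:310]))
E
python3 chk.py a; python3 go.py .5766 .0088 .255 -.932
```

```text
150 289.0 ..........#########................
152 288.5 ......################.............
154 288.5 .....##################............
156 288.5 .....##################............
158 288.5 .....##################............
160 289.0 ......#################............
162 289.0 ......#################............
164 289.0 ......#################............
166 289.0 ......#################............
168 289.0 ......#################............
170 290.0 ......###################..........
172 290.0 ......###################..........
174 290.0 ......###################..........
176 290.0 ......###################..........
178 290.0 ......###################..........
180 290.0 ......###################..........
182 290.0 ......###################..........
184 288.0 ......###.....#######..............
186 292.0 ...............#####...............
188 292.0 ...............#####...............
[-0.0008 -0.0011  0.0035] [ 0.003 -0.004 -0.001] t 6.1 q [-0.16  0.05  1.79  0.    1.29  0.77] F [ 0.8  0.3 -3.4] p [0.5779 0.0084 0.2585] op 0.596 43.44373790547252
```

```bash
python3 inch.py '[[0,0,0.015,0,0,0,0],[0,0,0.03,0,0,0,0],[0,0,0.036,0,0,0,0],[0,0,0.040,0,0,0,0],[0,0,0.044,0,0,0,0],[0,0,0.044,0,0,0,0]]' 40;python3 go.py .5766 .0088 .205 -.932
```

```text
time: 6.85
eef_pos: [0.5781, 0.0087, 0.2142]
tcp_rot: [0.949, 0.314, 0.002, 0.001]
contact_force: [-0.2, 0.8, -3.5]
opening: 0.604
finger_force: 43.4
[-0.0012 -0.001   0.0092] [ 0.003 -0.004  0.   ] t 6.85 q [-0.16  0.09  1.84  0.    1.21  0.77] F [-0.2  0.8 -3.5] p [0.5781 0.0087 0.2142] op 0.604 43.42036407440901
```

```bash
python3 inch.py '[[0,0,0.004,0,0,0,0],[0,0,0.008,0,0,0,0],[0,0,0.012,0,0,0,0],[0,0,0.012,0,0,0,0]]' 40;python3 go.py .5766 .0088 .205 -.932
```

```text
time: 7.35
eef_pos: [0.5779, 0.0087, 0.2017]
tcp_rot: [0.949, 0.314, 0.002, 0.001]
contact_force: [0.3, -0.2, -3.8]
opening: 0.596
finger_force: 43.4
[-0.001  -0.0008 -0.0033] [ 0.002 -0.003  0.   ] t 7.35 q [-0.16  0.1   1.85  0.    1.19  0.77] F [ 0.3 -0.2 -3.8] p [0.5779 0.0087 0.2017] op 0.596 43.44046387821436
```

```bash
python3 inch.py '[[0,0,0.006,0,0,0,0],[0,0,0.014,0,0,0,0],[0,0,0.022,0,0,0,0],[0,0,0.030,0,0,0,0],[0,0,0.030,0,0,0,0]]' 40;python3 go.py .5766 .0088 .205 -.932
```

```text
time: 7.98
eef_pos: [0.5778, 0.0088, 0.171]
tcp_rot: [0.949, 0.314, 0.002, 0.0]
contact_force: [0.8, -0.4, -4.5]
opening: 0.596
finger_force: 43.4
[-0.0009 -0.0007 -0.034 ] [ 0.002 -0.003 -0.   ] t 7.975 q [-0.16  0.13  1.87  0.    1.13  0.77] F [ 0.8 -0.4 -4.5] p [0.5778 0.0088 0.171 ] op 0.596 43.419199269264936
```

```bash
python3 inch.py '[[0,0,0.008,0,0,0,0],[0,0,0.016,0,0,0,0],[0,0,0.024,0,0,0,0],[0,0,0.030,0,0,0,0],[0,0,0.033,0,0,0,0],[0,0,0.033,0,0,0,0]]' 40;python3 go.py .5766 .0088 .1325 -.932
```

```text
time: 8.72
eef_pos: [0.5781, 0.0087, 0.1385]
tcp_rot: [0.949, 0.314, 0.002, 0.001]
contact_force: [-2.3, -0.6, -4.3]
opening: 0.592
finger_force: 43.3
[-0.0011 -0.001   0.006 ] [ 0.002 -0.003 -0.   ] t 8.725 q [-0.16  0.17  1.9   0.    1.07  0.77] F [-2.3 -0.6 -4.3] p [0.5781 0.0087 0.1385] op 0.592 43.31593953073025
```

```bash
python3 inch.py '[[0,0,0.002,0,0,0,0],[0,0,0.004,0,0,0,0],[0,0,0.006,0,0,0,0],[0,0,0.006,0,0,0,0]]' 40;python3 go.py .5766 .0088 .1225 -.932
```

```text
time: 9.22
eef_pos: [0.5781, 0.0087, 0.1334]
tcp_rot: [0.949, 0.314, 0.002, 0.001]
contact_force: [-5.2, 0.1, -1.0]
opening: 0.596
finger_force: 43.7
[-0.0012 -0.001   0.0109] [ 0.002 -0.003  0.   ] t 9.225 q [-0.16  0.17  1.9   0.    1.06  0.77] F [-5.2  0.1 -1. ] p [0.5781 0.0087 0.1334] op 0.596 43.66627559065819
```

```bash
python3 inch.py '[[-0.001,-0.001,0,0,0,0,0],[-0.001,-0.001,0,0,0,0,0],[-0.001,-0.001,0.002,0,0,0,0],[-0.001,-0.001,0.003,0,0,0,0],[-0.001,-0.001,0.003,0,0,0,0]]' 40;python3 go.py .5766 .0088 .1225 -.932
```

```text
time: 9.85
eef_pos: [0.5773, 0.0089, 0.1302]
tcp_rot: [0.949, 0.314, 0.003, 0.001]
contact_force: [-0.1, 0.3, -3.8]
opening: 0.597
finger_force: 43.4
[-0.0007 -0.0003  0.0077] [ 0.003 -0.004 -0.   ] t 9.85 q [-0.16  0.18  1.9   0.    1.06  0.77] F [-0.1  0.3 -3.8] p [0.5773 0.0089 0.1302] op 0.597 43.42482978478074
```

```bash
python3 inch.py '[[0,0,0.0015,0,0,0,0],[0,0,0.003,0,0,0,0],[0,0,0.004,0,0,0,0],[0,0,0.004,0,0,0,0]]' 40;python3 go.py .5766 .0088 .1205 -.932
```

```text
time: 10.35
eef_pos: [0.5771, 0.0089, 0.1262]
tcp_rot: [0.949, 0.314, 0.002, 0.001]
contact_force: [-0.1, 0.5, -4.6]
opening: 0.6
finger_force: 43.4
[-0.0004 -0.0003  0.0057] [ 0.003 -0.004 -0.   ] t 10.35 q [-0.16  0.18  1.91  0.    1.05  0.77] F [-0.1  0.5 -4.6] p [0.5771 0.0089 0.1262] op 0.6 43.42092376202345
```

Notches are over the pin, since there is still no contact 6 mm below its top. Continuing gently.

```bash
python3 inch.py '[[0,0,0.0015,0,0,0,0],[0,0,0.003,0,0,0,0],[0,0,0.0045,0,0,0,0],[0,0,0.0045,0,0,0,0]]' 40;python3 go.py .5766 .0088 .1195 -.932
```

```text
time: 10.85
eef_pos: [0.577, 0.0089, 0.1216]
tcp_rot: [0.949, 0.314, 0.002, 0.001]
contact_force: [-0.2, -0.3, -4.3]
opening: 0.592
finger_force: 43.4
[-0.0004 -0.0002  0.0021] [ 0.003 -0.004 -0.   ] t 10.85 q [-0.16  0.19  1.91  0.    1.04  0.77] F [-0.2 -0.3 -4.3] p [0.577  0.0089 0.1216] op 0.592 43.420745227485895
```

```bash
python3 inch.py '[[0,0,0.001,0,0,0,0],[0,0,0.002,0,0,0,0],[0,0,0.002,0,0,0,0]]' 40;python3 go.py .5766 .0088 .1195 -.932
```

```text
time: 11.22
eef_pos: [0.5774, 0.0089, 0.1202]
tcp_rot: [0.949, 0.314, 0.003, 0.001]
contact_force: [0.4, 0.5, -1.8]
opening: 0.595
finger_force: 43.6
[-0.0007 -0.0004  0.0007] [ 0.003 -0.004 -0.   ] t 11.225 q [-0.16  0.19  1.91  0.    1.04  0.77] F [ 0.4  0.5 -1.8] p [0.5774 0.0089 0.1202] op 0.595 43.55550890788436
```

```bash
python3 inch.py '[[0,0,0.0015,0,0,0,0],[0,0,0.0015,0,0,0,0]]' 40;python3 inch.py '[[0,0,0,0,0,0,1],[0,0,0,0,0,0,1],[0,0,0,0,0,0,1],[0,0,0,0,0,0,1],[0,0,0,0,0,0,1]]'
python3 - <<'E'
from h import *
b=shot('scene')['pixels'][160:260,240:340,::-1]
cv2.imwrite('pics/z3.png',cv2.resize(b,None,fx=5,fy=5,interpolation=2))
E
```

```text
time: 11.48
eef_pos: [0.5776, 0.009, 0.1202]
tcp_rot: [0.949, 0.314, 0.003, 0.001]
contact_force: [-3.0, 1.2, 4.1]
opening: 0.598
finger_force: 44.1
time: 12.1
eef_pos: [0.5772, 0.0089, 0.1182]
tcp_rot: [0.949, 0.314, 0.002, 0.001]
contact_force: [0.5, -0.5, 0.2]
opening: 0.999
finger_force: 0.0
```

View pics/z3.png

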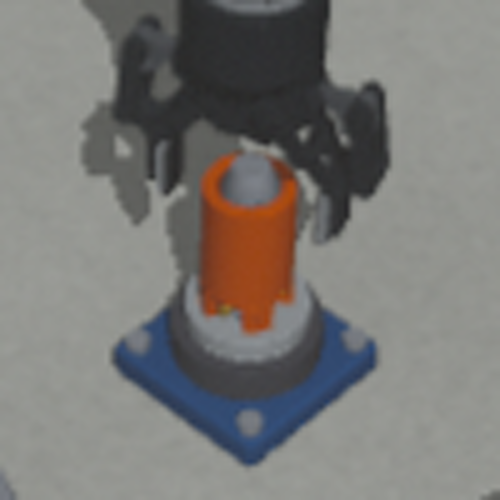

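Home: the feet rest on the flange with the pin in the left-front notch (brass at crop (225,308)), and the shaft protrudes about 12 mm. I'll retreat upward and close.

```bash
python3 inch.py '[[0,0,-0.02,0,0,0,1],[0,0,-0.06,0,0,0,1],[0,0,-0.11,0,0,0,1],[0,0,-0.12,0,0,0,0],[0,0,-0.12,0,0,0,0]]';python3 go.py .495 .2405 .1 -.932
```

```text
time: 12.78
eef_pos: [0.577, 0.0088, 0.2399]
tcp_rot: [0.949, 0.314, 0.004, 0.001]
contact_force: [-0.8, -0.3, -0.7]
opening: 0.604
finger_force: 0.0
[ 0.0715 -0.2356  0.1391] [ 0.005 -0.006  0.   ] t 12.775 q [-0.16  0.06  1.82  0.    1.25  0.77] F [-0.8 -0.3 -0.7] p [0.577  0.0088 0.2399] op 0.604 0.0
```

```bash
python3 inch.py '[[0.014,-0.047,0,0,0,0,0],[0.029,-0.094,0,0,0,0,0],[0.043,-0.141,0,0,0,0,0],[0.057,-0.188,0.04,0,0,0,0],[0.071,-0.236,0.08,0.005,-0.006,0,0],[0.071,-0.236,0.139,0.005,-0.006,0,0],[0.071,-0.236,0.139,0.005,-0.006,0,0],[0.071,-0.236,0.139,0.005,-0.006,0,0]]' 60;python3 go.py .495 .2405 .061 -.932
python3 - <<'E'
from h import *
import pickle
a=shot('top')['pixels'][200:280,110:210,::-1];b=shot('scene')['pixels'][230:310,320:420,::-1]
cv2.imwrite('pics/z4.png',cv2.resize(np.hstack([a,b]),None,fx=4,fy=4,interpolation=2))
E
```

```text
time: 13.78
eef_pos: [0.4941, 0.2404, 0.0997]
tcp_rot: [0.95, 0.314, -0.001, -0.001]
contact_force: [-0.5, -0.5, 0.4]
opening: -0.003
finger_force: 0.0
[0.0008 0.0005 0.0387] [-0.002  0.002 -0.001] t 13.775 q [0.27 0.16 1.98 0.   1.   1.2 ] F [-0.5 -0.5  0.4] p [0.4941 0.2404 0.0997] op -0.003 0.0
```

View pics/z4.png

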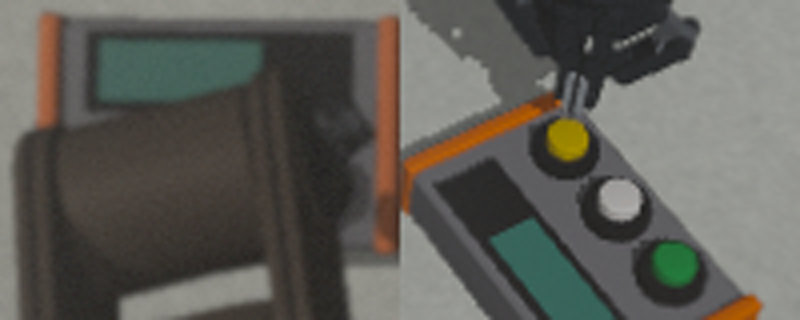

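The shut fingertips hang over the yellow cap (scene ≈ (361,265)), with white and green clear. I'll press yellow.

```bash
python3 inch.py '[[0,0,0.02,0,0,0,0],[0,0,0.032,0,0,0,0],[0,0,0.036,0,0,0,0],[0,0,0.039,0,0,0,0],[0,0,0.039,0,0,0,0]]' ;python3 go.py .495 .2405 .061 -.932
```

```text
time: 14.5
eef_pos: [0.4943, 0.2404, 0.0612]
tcp_rot: [0.949, 0.314, -0.001, -0.0]
contact_force: [-1.1, -3.0, 4.6]
opening: -0.002
finger_force: 2.4
[0.0006 0.0004 0.0002] [-0.001  0.001  0.   ] t 14.5 q [0.27 0.22 2.   0.   0.92 1.2 ] F [-1.1 -3.   4.6] p [0.4943 0.2404 0.0612] op -0.002 2.3554306849837303
```

```bash
python3 inch.py '[[0,0,0.002,0,0,0,0],[0,0,0.002,0,0,0,0]]' ;python3 inch.py '[[0,0,-0.02,0,0,0,0],[0,0,-0.036,0,0,0,0],[0,0,-0.036,0,0,0,0]]';python3 go.py .4945 .295 .1 -.932
```

```text
time: 14.75
eef_pos: [0.4944, 0.2405, 0.0609]
tcp_rot: [0.949, 0.314, -0.001, -0.0]
contact_force: [-4.5, -4.3, 13.9]
opening: -0.001
finger_force: 6.8
time: 15.12
eef_pos: [0.4947, 0.2411, 0.0956]
tcp_rot: [0.949, 0.314, 0.001, -0.001]
contact_force: [0.6, -0.1, 0.0]
opening: 0.003
finger_force: 0.0
[ 0.032  -0.0434 -0.0044] [-0.001 -0.001  0.   ] t 15.125 q [0.27 0.17 1.99 0.   0.99 1.2 ] F [ 0.6 -0.1  0. ] p [0.4947 0.2411 0.0956] op 0.003 0.0
```

Yellow bottomed (13.9 N). On to white.

```bash
python3 inch.py '[[0.016,-0.022,0,0,0,0,0],[0.032,-0.0435,0,0,0,0,0],[0.032,-0.0435,0,0,0,0,0],[0.032,-0.0435,0.018,0,0,0,0],[0.032,-0.0435,0.028,0,0,0,0],[0.032,-0.0435,0.032,0,0,0,0],[0.032,-0.0435,0.035,0,0,0,0],[0.032,-0.0435,0.037,0,0,0,0],[0.032,-0.0435,0.037,0,0,0,0]]' ;python3 go.py .4945 .295 .06 -.932
```

```text
time: 16.25
eef_pos: [0.4923, 0.2937, 0.0607]
tcp_rot: [0.949, 0.314, -0.004, 0.0]
contact_force: [-11.6, -6.2, 23.2]
opening: -0.0
finger_force: 11.7
[0.0025 0.0002 0.0007] [-0.003  0.009  0.   ] t 16.25 q [0.36 0.27 1.94 0.   0.94 1.29] F [-11.6  -6.2  23.2] p [0.4923 0.2937 0.0607] op -0.0 11.725718270447487
```

White bottomed. Lift, then green.

```bash
python3 inch.py '[[0,0,-0.02,0,0,0,0],[0,0,-0.036,0,0,0,0],[0,0,-0.036,0,0,0,0],[0,0,-0.036,0,0,0,0]]';python3 go.py .4945 .3495 .1 -.932
```

```text
time: 16.75
eef_pos: [0.4929, 0.2945, 0.0922]
tcp_rot: [0.949, 0.314, -0.002, -0.001]
contact_force: [-0.8, -0.4, -0.6]
opening: 0.004
finger_force: 0.0
[ 0.034  -0.0433 -0.0078] [-0.002  0.003 -0.   ] t 16.75 q [0.36 0.22 1.93 0.   0.99 1.29] F [-0.8 -0.4 -0.6] p [0.4929 0.2945 0.0922] op 0.004 0.0
```

```bash
python3 inch.py '[[0.017,-0.022,0,0,0,0,0],[0.034,-0.0435,0,0,0,0,0],[0.034,-0.0435,0,0,0,0,0],[0.034,-0.0435,0.016,0,0,0,0],[0.034,-0.0435,0.024,0,0,0,0],[0.034,-0.0435,0.028,0,0,0,0],[0.034,-0.0435,0.031,0,0,0,0],[0.034,-0.0435,0.0325,0,0,0,0],[0.034,-0.0435,0.0325,0,0,0,0]]' ;python3 go.py .4945 .3495 .06 -.932
```

```text
time: 17.88
eef_pos: [0.4947, 0.3497, 0.0612]
tcp_rot: [0.949, 0.314, -0.001, -0.0]
contact_force: [-2.5, -3.1, 3.8]
opening: -0.005
finger_force: 2.4
[-0.0003 -0.      0.0012] [-0.002  0.002  0.   ] t 17.875 q [0.45 0.33 1.86 0.   0.95 1.38] F [-2.5 -3.1  3.8] p [0.4947 0.3497 0.0612] op -0.005 2.35552579164505
```

```bash
python3 inch.py '[[0,0,0.002,0,0,0,0],[0,0,0.003,0,0,0,0],[0,0,0.003,0,0,0,0]]' ;python3 inch.py '[[0,0,-0.02,0,0,0,0],[0,0,-0.06,0,0,0,0],[0,0,-0.11,0,0,0,0],[0,0,-0.11,0,0,0,0],[0,0,-0.11,0,0,0,0]]'
python3 - <<'E'
from h import *
shot('scene','end.png')
E
```

```text
time: 18.25
eef_pos: [0.4949, 0.3498, 0.0609]
tcp_rot: [0.949, 0.314, -0.002, -0.0]
contact_force: [-8.5, -6.2, 16.5]
opening: -0.001
finger_force: 8.2
time: 18.88
eef_pos: [0.4949, 0.35, 0.1675]
tcp_rot: [0.949, 0.314, -0.001, -0.001]
contact_force: [-0.4, 0.8, -0.0]
opening: 0.001
finger_force: 0.0
```

View pics/end.png

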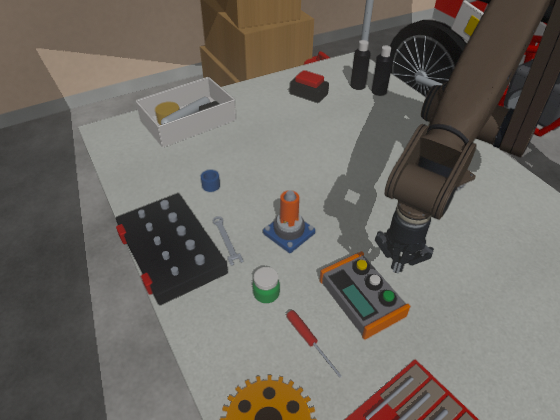

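The sleeve is home at (289,210), the keys are up, the bystanders are unmoved and the arm is clear.

```bash
python3 -c "
from plant import ctrl, probe_bus, read_camera, sign_off
print(sign_off())"
```

```text
the job is handed in; nothing more can be done
None
```

The sleeve sits home on the flange and is released, yellow, white and green were each pressed fully down in that order, and the job was handed in at about 19 s; no verdict was returned.

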